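# Open the latched gate of the spice rack

### The job

Open the gate of the steel spice rack so that the jars can be taken out: lift the latch bar clear of its catch (pressing the rolled thumb lever down does that), keep it lifted while you draw the gate towards you, and leave the gate standing wide open, nearly square to the rack. Work it gently: do not bend the lever against its stop, do not wrench the bar against its catch and do not fling the gate. Leave the jars, mugs, canister and board as they stand.

Things in the scene. Friction and masses are not known exactly. Their poses are not given: they have to be found in the camera images.
- rack: Fixed low steel spice rack, 216 mm wide (y), 90 mm deep, sides 100 mm high, four slots for jars. Origin on the table below the middle of the slots; its -x axis points out of its front, towards the robot; +y to the left seen from the robot, z up.
- gate_hinge (a point): Point on the rack at table height on the gate's vertical hinge axis, at rack frame (-64, 100, 0) mm, the left front corner of the rack seen from the robot. Axes as the rack's.
- gate (a joint): Opening angle of the gate (rad): 0 shut, grows as its free (right, -y) edge swings out towards the robot, up to a stop at 1.6. Seen from above it turns clockwise about gate_hinge. Easy hinge (well under 1 N at the loop); it stays where it is left. Latched, it has only about 0.013 rad of play.
- leaf: The gate with all it carries. Origin on the hinge axis at table height; shut, its axes are the rack's: it runs 200 mm along its -y, is 4 mm thick and 134 mm high; -x is its front. Turns with the gate. On its front it carries the pull loop and a gravity latch. More than 18 N from the robot on the gate, loop or lever counts as bending it.
- latch_pin_nominal (a point): Nominal place of the latch's pin, leaf frame (-8, -160, 100) mm; fixed to the gate, so it does not show the clamped height (see thumb_nominal). The latch is a steel seesaw turning on this pin (axis along x): towards the free edge a flat bar, section 6 x 10 mm, reaching 76 mm from the pin, past the gate's edge, into the catch; towards the hinge the thumb lever. Let go, it falls back.
- thumb_nominal (a point): Nominal top of the thumb lever at rest, half-way along it: leaf frame (-26, -124, 114) mm. The lever is a round steel roll, 16 mm diameter, 41 mm long along the leaf's x, standing out from the gate's front, 36 mm from the pin. This point is fixed to the gate, not to the latch: the latch is clamped anywhere from 10 mm above to 10 mm below nominal, which no reading shows; find it by touch.
- lever_stop_nominal (a point): Nominal top of the thumb lever pressed fully down, 15.5 mm below thumb_nominal (same 10 mm uncertainty up or down). From above the lever yields under about 1 to 4 N (the bar's weight) for 15.5 mm at the roll, then meets a hard stop where the force climbs steeply. The bar clears the catch after about 2 mm if the latch sits highest, 14 mm if lowest: full travel always clears.
- pull_loop (a point): Middle of the pull loop's front bar: leaf frame (-58, -124, 128) mm. Round 10 mm steel bar lying level: an 80 mm front bar parallel to the gate on two arms standing out of the gate. They frame an opening, free from above, 51 mm front to back, 70 mm wide, the thumb lever below its middle: closed fingers can reach down through it, press the lever, and draw the gate by the front bar.
- catch: Fixed dark steel notch at the rack's right front edge, open upward. Origin mid-notch, level with the top of its front lip (108 mm up); lip 12 mm wide, 6 mm thick, from 6 to 12 mm in front of the origin. The shut bar's underside lies 3 to 23 mm below the lip top. Once the gate is open 0.1 rad the bar is out and may be let down. Over 10 N between bar and catch counts as wrenching.
- jar0: Closed glass spice jar, 38 mm diameter, 85 mm high, loose in a slot of the rack. Origin at the centre of its underside.
- jar1: Closed glass spice jar, 38 mm diameter, 85 mm high, loose in a slot of the rack. Origin at the centre of its underside.
- jar2: Closed glass spice jar, 38 mm diameter, 85 mm high, loose in a slot of the rack. Origin at the centre of its underside.
- jar3: Closed glass spice jar, 38 mm diameter, 85 mm high, loose in a slot of the rack. Origin at the centre of its underside.
- mug_a: Glass mug, 76 mm diameter, 90 mm high. Origin at the centre of its underside. Not to be moved.
- mug_b: Glass mug like the other. Not to be moved.
- canister: Closed white ceramic canister, 96 mm diameter, 125 mm high. Origin at the centre of its underside. Not to be moved.
- board: Wooden crispbread board lying flat, 200 x 130 x 15 mm. Origin at the centre of its underside. Not to be moved.

How it is judged:
By the outcome, as a careful person would: the job done as asked, in the order asked, and still so for the second after the job is handed in, with the robot touching nothing.
It also fails if it takes over 45 s, if anything falls off the work surface, if the arm or the gripper's body presses on something with over 40 N, if the wrist force passes 120 N, or if a joint passes its speed limit or range.

### The arm

A 6-joint arm with a two-finger parallel gripper is mounted at the origin on the work surface. World frame = base frame: x ahead of the robot, y to its left, z up, the work surface at z = 0. Lengths are in mm, angles in rad, forces in N, time in s.
With the tool pointing down it reaches from about 325 to 875 mm from the base axis. Payload 4.4 kg.
Tool frame: the origin (TCP) lies between the finger pads; the fingertips stand 19 mm ahead of it and the grasp point (between the pads) is the TCP; x points along the fingers, y is the direction in which the jaws open and shut, and the axes are right-handed (so a half turn about x gives the same grasp; the last joint's range is limited). The gripper opens to 85 mm and grips with 20 to 120 N. Pads are 22 mm wide; open, the fingers measure 114 mm over their backs; the gripper's body (76 mm by 85 mm) begins 54 mm behind the grasp point. The pads swing forward as they close: fully open they stand 13 mm farther back than shut.
Start: joints at [1.02, 0.207, 1.542, -0, 1.393, -0.15], TCP at [224.349, 529.429, 250.282] pointing down, gripper open.
Joint ranges: [-2.73, 2.73], [-0.86, 2.22], [0.23, 2.46], [-1.11, 4.25], [0.08, 2.63], [-2.82, 2.82]. Speed limits (rad/s): [2.79, 2.79, 3.14, 3.14, 3.14, 3.14].

### API

Orientations are given as a 3x3 rotation matrix whose columns are the frame's x, y, z axes.
In Python, from plant import ctrl, vision, job gives the robot as it stands.
- The arm moves only by the tool step_arm, never from a script. Its arguments are lists of equal length, an entry for each row: "dp": the shift along the tool's x, y, z in units of 40 mm (1.0 is 40 mm), a list of three; "turn": the turn, a rotation vector about the tool's x, y, z in units of 8 degrees (1.0 is 8 degrees), a list of three. In form: {"dp": [[dx, dy, dz], ...], "turn": [[rx, ry, rz], ...]}. A call has 1 to 8 rows; each row shifts and turns the commanded pose from where the row before left it, along the tool's axes as they then stand; what a row does not reach is not made up. A row lasts 1/8 s, in which the tool goes at most 62.5 mm and 10.7 degrees, less where a joint would pass 70% of its speed; a pose out of reach is approached as far as the arm can. A call is refused whole if a number of a shift passes 1 or a number of a turn 1, either way. A call with a gripper value outside its range is refused whole. "hand" is the finger opening in mm, from 0 to 85.4, set as the call begins (left out, the last holds). The fingers move at their own pace and stop on an object; "squeeze" is the grip in N (left out, the last holds). Time passes only in rows, so rows that do not move let the fingers close. It gives the time, the measured TCP pose, the force and the opening at its end, in the units of the state.
- ctrl.read_state(): the state, without advancing time (a new reading comes with each control period).
- vision.snapshot(name): name is "side" or "top"; returns (picture, depth): 480x640x3 uint8, red, green, blue; 480x640 float32, mm along the optical axis (not along the pixel's ray), 0 where there is no reading.
- vision.camera_info(name): a dict with "fx", "fy", "cx", "cy" (pixels), "rvec" (rotation vector, rad) and "tvec" (3), from world to camera coordinates, as OpenCV has them. Camera axes: x right, y down, z forward; pixel columns grow to the right and rows downward; lengths in mm; the calibration is good to about 2 mm. A picture is of the moment at which its call begins. camera_info takes no time and is no camera call.
- job.hand_in(): hands the job in, once; it reports no verdict.
The state is a dict: "time_s": time; "qpos": joint angles; "qd": joint speeds; "joint_torque": joint torques, N m; "tcp_pos": TCP position; "ee_rot": TCP orientation; "ft_force": force on the tool from outside, world axes, zero at the start; "moment": the same for the moment, N m; "opening": finger opening in mm.
Only numpy, scipy, OpenCV 4.12 (cv2) and the standard library are available. Lean on these libraries where they do the work, as an engineer would, in place of code of your own. Each camera call takes 0.05 s, during which the arm holds its last target.

## Working session

There is one attempt and no reset: what is moved stays moved. The work goes in short steps, Python scripts to look and compute and a tool call to move; the robot and the scene stay as the last step left them, time stands still between calls to the robot, and variables do not carry over. Pictures are saved under pics/ and viewed, and the job is handed in when it is done.

Besides the shell and the picture viewer there is one more tool, called after "Call:" as name(argument=value, ...) on one line, values as JSON. step_arm: Moves the arm, as the interface text tells. Its arguments: {"type":"object","properties":{"dp":{"type":"array"},"turn":{"type":"array"},"hand":{"type":"number"},"squeeze":{"type":"number"}},"required":["dp","turn"]}

```bash
mkdir -p pics && ls && python3 - <<'E'
from plant import ctrl, vision, job
import cv2, numpy as np
print(ctrl.read_state())
for n in ("side","top"):
    p,d=vision.snapshot(n); cv2.imwrite(f"pics/{n}0.png",p[:,:,::-1]); np.savez(f"{n}0.npz",p=p,d=d)
    print(n,vision.camera_info(n))
E
```

```text
pics
{'time_s': 0.0, 'qpos': array([ 1.01951010e+00,  2.07447977e-01,  1.54297160e+00,  1.26385949e-05,
        1.39349344e+00, -1.50490125e-01]), 'qd': array([ 0.001856  , -0.00159476, -0.00041581,  0.00218034, -0.00038761,
       -0.00076495]), 'joint_torque': array([-2.82816354e-04, -3.83028710e+01, -2.91601270e+01, -2.77171939e-04,
        1.06351578e-02,  7.38817135e-06]), 'tcp_pos': array([223.95797627, 528.8114685 , 249.10145771]), 'ee_rot': array([[-1.22596133e-03,  3.90152142e-01,  9.20749587e-01],
       [-1.97008283e-03,  9.20747550e-01, -3.90153902e-01],
       [-9.99997308e-01, -2.29226655e-03, -3.60168856e-04]]), 'ft_force': array([-0.41225371, -0.08435222, -0.46668481]), 'moment': array([ 0.03461417,  0.00757156, -0.00737874]), 'opening': 85.19521138777715}
side {'fx': 546.1818782412079, 'fy': 546.1818782412079, 'cx': 306.5979618215772, 'cy': 240.83821010566743, 'rvec': array([ 0.29347841, -2.84065072,  1.17216456]), 'tvec': array([ 566.37126314,  193.61035619, 1246.95743787])}
top {'fx': 518.0421953316218, 'fy': 518.0421953316218, 'cx': 317.88795076292377, 'cy': 238.87496367842365, 'rvec': array([ 2.16012613, -2.16936105,  0.0884667 ]), 'tvec': array([   4.70981637,  590.10753125, 1144.48178006])}
```

View pics/side0.png

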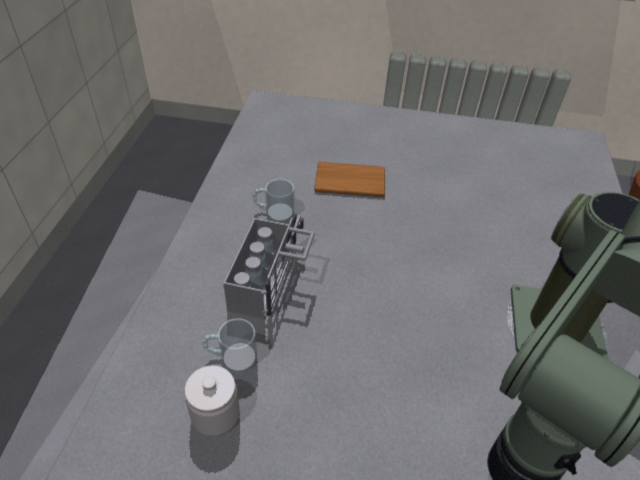

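View pics/top0.png

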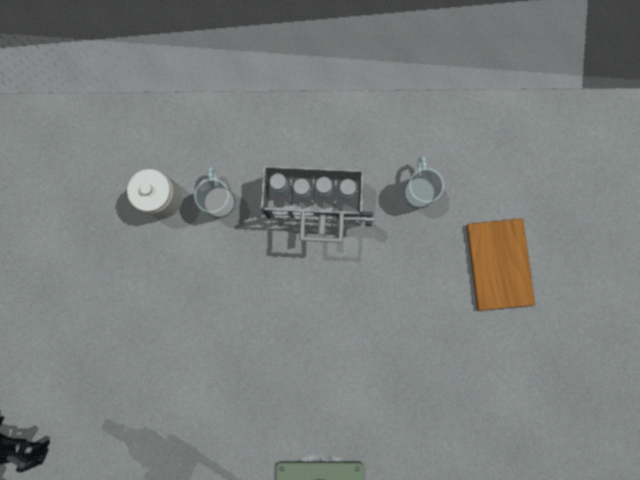

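```bash
cat > h.py <<'E'
import numpy as np, cv2
from plant import ctrl, vision, job
def cam(n):
    c=vision.camera_info(n); R=cv2.Rodrigues(np.array(c['rvec']))[0]; t=np.array(c['tvec'])
    K=np.array([[c['fx'],0,c['cx']],[0,c['fy'],c['cy']],[0,0,1]]); return K,R,t
def ray(n,u,v,z):
    K,R,t=cam(n); o=-R.T@t; d=R.T@np.linalg.inv(K)@np.array([u,v,1.]); return o+d*(z-o[2])/d[2]
def proj(n,P):
    K,R,t=cam(n); q=K@(R@np.asarray(P,float)+t); return q[:2]/q[2]
def px3(n,u,v,dep):
    K,R,t=cam(n); return R.T@(np.linalg.inv(K)@np.array([u,v,1.])*dep-t)
E
python3 - <<'E'
from h import *
a=np.load('top0.npz')['p'][:,:,::-1]; c=cv2.resize(a[150:260,250:390],None,fx=5.5,fy=5.3,interpolation=cv2.INTER_CUBIC); cv2.imwrite('pics/top0z.png',c)
a=np.load('side0.npz')['p'][:,:,::-1]; c=cv2.resize(a[205:325,215:330],None,fx=5,fy=5,interpolation=cv2.INTER_CUBIC); cv2.imwrite('pics/side0z.png',c)
E
```

```text
(no output)
```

View pics/top0z.png

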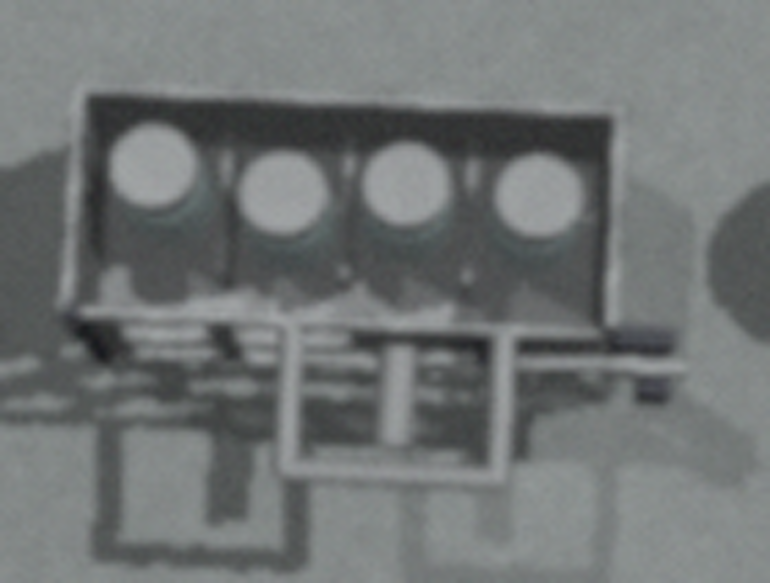

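View pics/side0z.png

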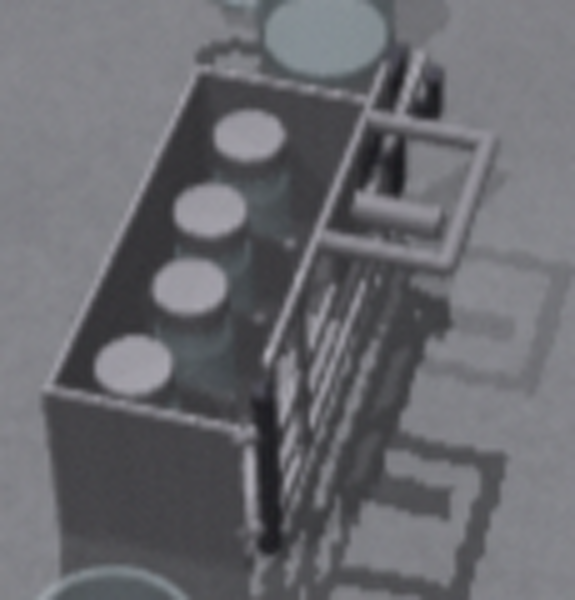

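```bash
python3 - <<'E'
from h import *
def T(u,v,z): return ray('top',250+(u+.5)/5.5-.5,150+(v+.5)/5.3-.5,z)
def S(u,v,z): return ray('side',215+(u+.5)/5-.5,205+(v+.5)/5-.5,z)
P={k:T(*v) for k,v in dict(loopL=(289,469,128),loopR=(501,474,128),armLback=(293,330,128),armRback=(506,335,128),gateL=(80,314,134),gateR=(606,332,134),backL=(82,96,100),backR=(616,112,100),levtop=(400,347,110),levend=(394,442,110),barend=(685,367,100)).items()}
for k,p in P.items(): print(k,p.round(1))
print('side loop R',S(490,137,128),'L',S(448,264,128), 'lever end', S(437,213,110))
E
```

```text
loopL [582.3  33.4 128. ]
loopR [579.9 -46.5 128. ]
armLback [637.2  31.8 128. ]
armRback [634.7 -48.8 128. ]
gateL [643.1 111.9 134. ]
gateR [634.8 -86.2 134. ]
backL [738.1 115.8 100. ]
backR [730.  -93.4 100. ]
levtop [632.8  -8.6 110. ]
levend [594.7  -6.1 110. ]
barend [ 625.5 -118.9  100. ]
side loop R [576.48831521 -50.64620808 128.        ] L [579.51762391  32.10703594 128.        ] lever end [593.78713245 -14.61526998 110.        ]
```

Call:
step_arm(dp=[[0,-0.31,0.5],[0,-0.62,1.0],[0,-0.62,1.0],[0,-0.62,1.0],[0,-0.62,1.0],[0,-0.62,1.0],[0,-0.62,1.0],[0,-0.62,1.0]], turn=[[0,0,0],[0,0,0],[0,0,0],[0,0,0],[0,0,0],[0,0,0],[0,0,0],[0,0,0]], hand=0, squeeze=20)

```text
time_s: 1.1
tcp_pos: [428.4, 239.7, 249.9]
ee_rot: [[-0.001, 0.39, 0.921], [-0.0, 0.921, -0.39], [-1.0, -0.0, -0.001]]
ft_force: [-0.6, 0.1, 1.0]
opening: -0.1
```

Call:
step_arm(dp=[[0,-0.62,1.0],[0,-0.62,1.0],[0,-0.62,1.0],[0,-0.62,1.0],[0,-0.62,1.0],[0,-0.62,1.0],[0,-0.31,0.5],[0,0,0]], turn=[[0,0,0],[0,0,0],[0,0,0],[0,0,0],[0,0,0],[0,0,0],[0,0,0],[0,0,0]])

```text
time_s: 2.1
tcp_pos: [604.7, -9.7, 249.6]
ee_rot: [[-0.001, 0.392, 0.92], [0.001, 0.92, -0.392], [-1.0, -0.0, -0.001]]
ft_force: [-0.7, 0.3, -0.0]
opening: -0.1
```

Call:
step_arm(dp=[[0,0,0],[0,0,0],[0,0,0],[0,0,0],[0,0,0]], turn=[[-0.65,0,0],[-0.65,0,0],[-0.65,0,0],[-0.65,0,0],[0,0,0]])

```text
time_s: 2.72
tcp_pos: [603.6, -7.0, 250.2]
ee_rot: [[-0.001, 0.037, 0.999], [0.001, 0.999, -0.037], [-1.0, 0.001, -0.001]]
ft_force: [0.6, -0.2, 0.4]
opening: 0.0
```

```bash
python3 - <<'E'
from h import *
s=ctrl.read_state();R=s['ee_rot']
print(s['time_s'],s['tcp_pos'].round(2),R.round(4),s['ft_force'].round(2),s['opening'],s['qpos'].round(3))
d=np.array([604,-8,170])-s['tcp_pos']; print('tool delta units',(R.T@d/40).round(3))
ang=np.arctan2(R[1,1],R[0,1]); print('yaw y deg',np.degrees(ang), 'want 87.8')
E
```

```text
2.725 [603.64  -7.04 250.18] [[-9.000e-04  3.700e-02  9.993e-01]
 [ 7.000e-04  9.993e-01 -3.700e-02]
 [-1.000e+00  7.000e-04 -9.000e-04]] [ 0.6  -0.19  0.42] 0.03269810509987839 [-1.550e-01  2.670e-01  1.467e+00  1.000e-03  1.408e+00 -1.689e+00]
tool delta units [ 2.004 -0.025  0.012]
yaw y deg 87.88197995408808 want 87.8
```

Call:
step_arm(dp=[[0.5,0,0],[0.5,0,0],[0.5,0,0],[0.3,0,0],[0.2,0,0],[0,0,0]], turn=[[0,0,0],[0,0,0],[0,0,0],[0,0,0],[0,0,0],[0,0,0]])

```text
time_s: 3.48
tcp_pos: [604.2, -8.5, 169.9]
ee_rot: [[-0.001, 0.038, 0.999], [0.0, 0.999, -0.038], [-1.0, 0.0, -0.001]]
ft_force: [0.4, 0.1, -0.0]
opening: 0.4
```

```bash
python3 - <<'E'
from h import *
for n,(r0,r1,c0,c1) in dict(side=(190,310,230,350),top=(150,270,250,400)).items():
    p,d=vision.snapshot(n); np.savez(f'{n}1.npz',p=p,d=d); cv2.imwrite(f'pics/{n}1z.png',cv2.resize(p[r0:r1,c0:c1,::-1],None,fx=5,fy=5,interpolation=cv2.INTER_CUBIC))
for k in range(6):
    s=ctrl.read_state(); vision.snapshot('top') if k<2 else 0
    print(s['tcp_pos'].round(2),s['ft_force'].round(2))
for P in ([580,-8,128],[604,-8,151]): print(proj('side',P),proj('top',P))
E
```

```text
[604.99  -8.73 171.01] [ 0.16 -0.78 -0.11]
[605.13  -8.8  171.22] [-0.27  0.44  0.96]
[605.13  -8.84 171.23] [-0.13 -0.46 -0.52]
[605.13  -8.84 171.23] [-0.13 -0.46 -0.52]
[605.13  -8.84 171.23] [-0.13 -0.46 -0.52]
[605.13  -8.84 171.23] [-0.13 -0.46 -0.52]
[307.52036095 244.66234228] [322.09858505 239.08436799]
[297.21449354 235.79857283] [321.96769082 226.23751003]
```

View pics/side1z.png

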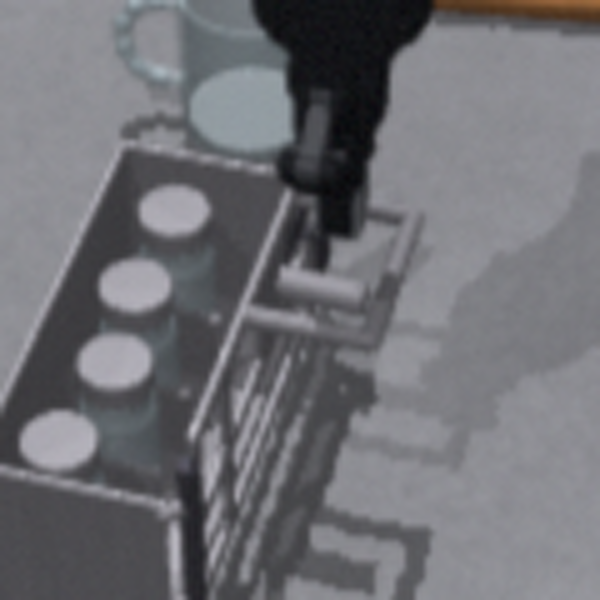

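View pics/top1z.png

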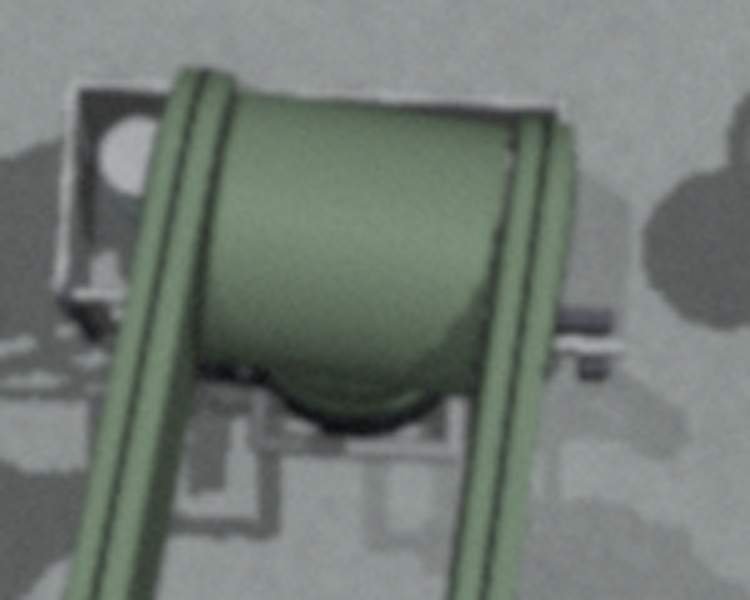

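Call:
step_arm(dp=[[0.2,0,0],[0.2,0,0],[0.15,0,0],[0.05,0,0],[0,0,0]], turn=[[0,0,0],[0,0,0],[0,0,0],[0,0,0],[0,0,0]])

```text
time_s: 4.3
tcp_pos: [604.4, -8.7, 146.0]
ee_rot: [[-0.001, 0.038, 0.999], [0.0, 0.999, -0.038], [-1.0, 0.0, -0.001]]
ft_force: [0.3, 0.7, -0.2]
opening: 0.3
```

Call:
step_arm(dp=[[0.05,0,0],[0,0,0]], turn=[[0,0,0],[0,0,0]])

```text
time_s: 4.55
tcp_pos: [604.6, -8.7, 144.4]
ee_rot: [[0.0, 0.038, 0.999], [-0.0, 0.999, -0.038], [-1.0, 0.0, 0.0]]
ft_force: [-0.3, 0.4, 0.4]
opening: -0.2
```

Call:
step_arm(dp=[[0.05,0,0],[0,0,0]], turn=[[0,0,0],[0,0,0]])

```text
time_s: 4.8
tcp_pos: [604.4, -8.7, 142.1]
ee_rot: [[-0.0, 0.038, 0.999], [0.0, 0.999, -0.038], [-1.0, 0.0, -0.0]]
ft_force: [0.5, 0.0, 0.3]
opening: -0.2
```

Call:
step_arm(dp=[[0.05,0,0],[0,0,0]], turn=[[0,0,0],[0,0,0]])

```text
time_s: 5.05
tcp_pos: [604.3, -8.7, 140.0]
ee_rot: [[-0.0, 0.038, 0.999], [0.0, 0.999, -0.038], [-1.0, 0.0, -0.0]]
ft_force: [0.2, 0.3, 0.7]
opening: 0.2
```

Call:
step_arm(dp=[[0.05,0,0],[0,0,0]], turn=[[0,0,0],[0,0,0]])

```text
time_s: 5.3
tcp_pos: [604.4, -8.7, 138.0]
ee_rot: [[-0.0, 0.038, 0.999], [0.0, 0.999, -0.038], [-1.0, 0.0, -0.0]]
ft_force: [-0.1, -0.4, -0.7]
opening: -0.2
```

Call:
step_arm(dp=[[0.05,0,0],[0,0,0]], turn=[[0,0,0],[0,0,0]])

```text
time_s: 5.55
tcp_pos: [604.6, -8.4, 136.4]
ee_rot: [[0.0, 0.038, 0.999], [0.001, 0.999, -0.038], [-1.0, 0.001, 0.0]]
ft_force: [-0.9, 1.2, 1.9]
opening: -0.1
```

Call:
step_arm(dp=[[0.05,0,0],[0,0,0]], turn=[[0,0,0],[0,0,0]])

```text
time_s: 5.8
tcp_pos: [604.7, -8.6, 134.3]
ee_rot: [[0.001, 0.038, 0.999], [0.0, 0.999, -0.038], [-1.0, 0.0, 0.001]]
ft_force: [-0.3, 0.8, 0.4]
opening: -0.0
```

Call:
step_arm(dp=[[0.05,0,0],[0,0,0]], turn=[[0,0,0],[0,0,0]])

```text
time_s: 6.05
tcp_pos: [604.6, -8.8, 132.2]
ee_rot: [[0.0, 0.038, 0.999], [-0.0, 0.999, -0.038], [-1.0, -0.0, 0.0]]
ft_force: [0.5, 0.2, 1.9]
opening: -0.0
```

Call:
step_arm(dp=[[0.05,0,0],[0,0,0]], turn=[[0,0,0],[0,0,0]])

```text
time_s: 6.3
tcp_pos: [604.4, -8.9, 130.0]
ee_rot: [[-0.0, 0.038, 0.999], [-0.0, 0.999, -0.038], [-1.0, -0.0, -0.0]]
ft_force: [-1.0, 0.3, 0.2]
opening: 0.1
```

```bash
cat > look.py <<'E'
from h import *
import sys
k=sys.argv[1]; F=[]; Z=[]
p,d=vision.snapshot('side'); s=ctrl.read_state(); F.append(s['ft_force']); Z.append(s['tcp_pos'])
cv2.imwrite(f'pics/s{k}.png',cv2.resize(p[190:310,230:350,::-1],None,fx=5,fy=5,interpolation=cv2.INTER_CUBIC))
for i in range(int(sys.argv[2])):
    p,d=vision.snapshot('top'); s=ctrl.read_state(); F.append(s['ft_force']); Z.append(s['tcp_pos'])
if len(sys.argv)>3:cv2.imwrite(f'pics/t{k}.png',cv2.resize(p[150:290,250:400,::-1],None,fx=4,fy=4,interpolation=cv2.INTER_CUBIC))
print(np.round(F,1).tolist(),np.mean(F,0).round(2),np.mean(Z,0).round(2),s['time_s'])
E
python3 look.py a 5
```

```text
[[0.0, 0.4, 0.9], [1.1, 1.0, 2.0], [0.6, 0.8, 1.3], [0.4, 0.7, 1.7], [0.5, 0.4, 1.3], [0.1, 0.6, 0.5]] [0.46 0.66 1.28] [604.47  -8.86 130.19] 6.6
```

View pics/sa.png

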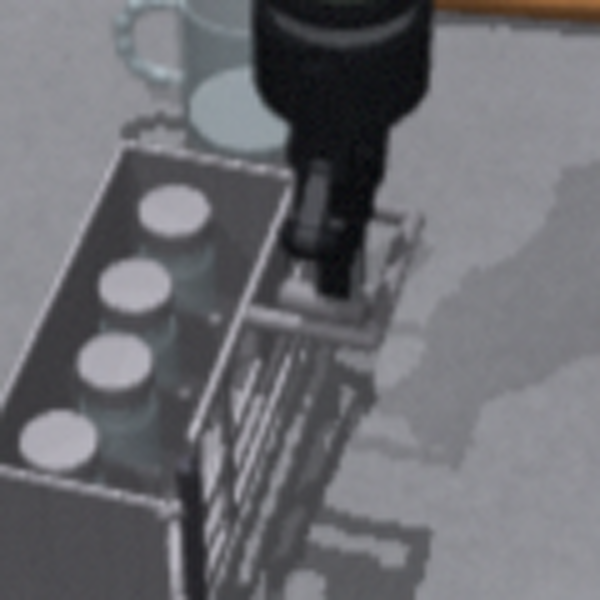

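```bash
python3 - <<'E'
from h import *
ex=np.array([.9993,-.038,0]);ey=np.array([.038,.9993,0])
H=np.array([643,114.8,0])
for z in (96,106,116): 
    P=H-46.5*ex-124*ey+[0,0,z]; Q=H-6*ex-124*ey+[0,0,z]
    f=lambda p:((proj('side',p)-[215,205]+.5)*5-.5).round(1)
    print(z,f(P),f(Q), 'bar end',f(H-8*ex-236*ey+[0,0,z-6]))
print('loop ends',f(H-58*ex-84*ey+[0,0,128]),f(H-58*ex-164*ey+[0,0,128]),'gate edge top',f(H-200*ey+[0,0,134]),f(H+[0,0,134]))
E
```

```text
96 [437.5 245.9] [352.4 229.8] bar end [415.6  79.7]
106 [437.9 230.9] [352.3 214.8] bar end [415.8  64.7]
116 [438.2 215.7] [352.2 199.6] bar end [416.   49.7]
loop ends [442.4 264.7] [483.5 141.8] gate edge top [381.5  59.1] [261.7 370.8]
```

Call:
step_arm(dp=[[0.04,0,0],[0,0,0]], turn=[[0,0,0],[0,0,0]])

```text
time_s: 6.85
tcp_pos: [604.4, -8.7, 128.5]
ee_rot: [[-0.0, 0.038, 0.999], [0.0, 0.999, -0.038], [-1.0, 0.0, -0.0]]
ft_force: [-0.6, -0.6, 1.0]
opening: 0.2
```

Call:
step_arm(dp=[[0.04,0,0],[0,0,0]], turn=[[0,0,0],[0,0,0]])

```text
time_s: 7.1
tcp_pos: [604.4, -8.8, 126.9]
ee_rot: [[-0.0, 0.038, 0.999], [-0.0, 0.999, -0.038], [-1.0, -0.0, -0.0]]
ft_force: [0.3, 1.3, 0.6]
opening: 0.1
```

```bash
python3 look.py b 4 t
```

```text
[[0.4, 0.9, 1.4], [0.3, 1.2, 1.7], [0.0, 0.9, 1.9], [-0.4, 2.0, 1.1], [0.2, 1.0, 1.1]] [0.1  1.22 1.45] [604.41  -8.78 126.97] 7.35
```

View pics/sb.png

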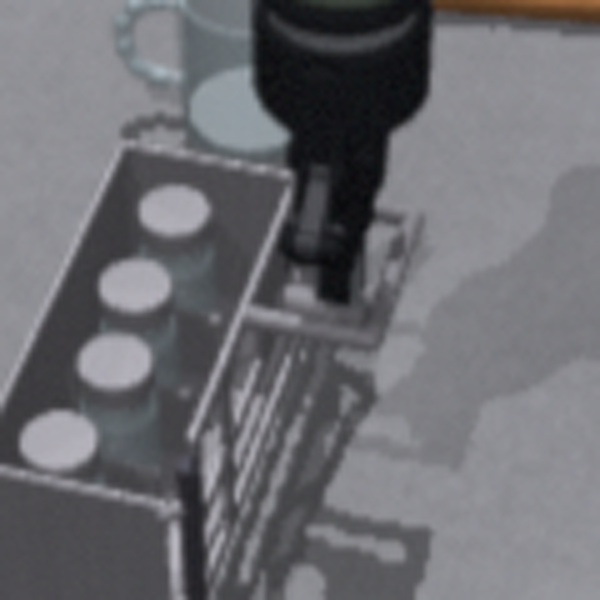

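View pics/tb.png

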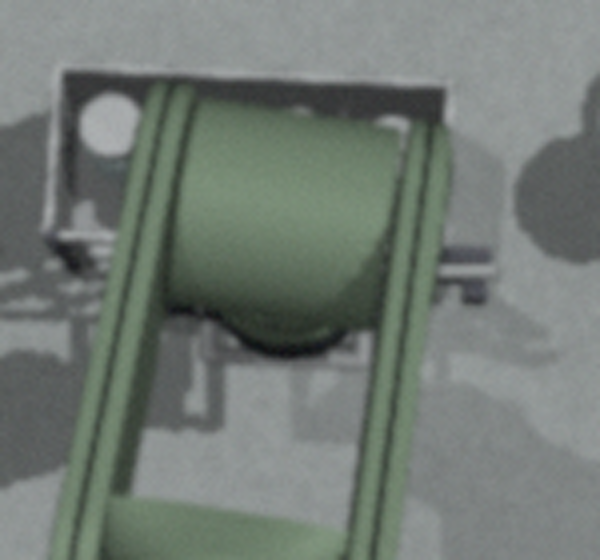

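```bash
python3 - <<'E'
from h import *
p,d=vision.snapshot('top'); a=np.load('top0.npz'); 
for nm,D,I in (('0',a['d'],a['p']),('now',d,p)):
    print(nm)
    for v in range(214,223):
        print(v,[f"{px3('top',u,v,D[v,u])[2]:.0f}" if D[v,u]>0 else '-' for u in range(355,380)])
E
```

```text
0
214 ['121', '121', '117', '46', '46', '88', '114', '118', '119', '115', '119', '118', '113', '116', '115', '118', '118', '118', '-0', '-0', '-1', '-1', '2', '-3', '-1']
215 ['106', '105', '21', '34', '-0', '83', '108', '108', '111', '109', '107', '111', '113', '115', '112', '115', '116', '2', '-1', '-2', '-0', '2', '-6', '-4', '2']
216 ['91', '90', '13', '14', '52', '88', '91', '96', '94', '96', '96', '97', '96', '91', '100', '101', '101', '4', '-4', '3', '-2', '-2', '-1', '1', '-3']
217 ['111', '109', '110', '112', '109', '111', '111', '112', '109', '107', '106', '108', '109', '107', '111', '110', '109', '110', '113', '1', '-0', '-1', '-3', '4', '-1']
218 ['110', '111', '112', '108', '108', '105', '105', '113', '109', '110', '110', '107', '108', '109', '106', '110', '107', '109', '109', '107', '0', '0', '-3', '-1', '-2']
219 ['104', '106', '107', '109', '109', '110', '112', '106', '109', '-', '111', '109', '113', '112', '109', '111', '105', '111', '108', '108', '-4', '-0', '0', '0', '-2']
220 ['1', '-2', '3', '-1', '33', '31', '27', '30', '30', '32', '86', '88', '104', '100', '99'
[... 1137 characters left out ...]
', '128', '130', '125', '131', '129', '128', '-5', '-1', '-1', '-0', '-2', '1']
219 ['478', '476', '479', '453', '44', '44', '46', '46', '47', '49', '82', '83', '85', '83', '85', '83', '-2', '3', '2', '1', '-0', '3', '-3', '-1', '-2']
220 ['480', '481', '480', '444', '29', '25', '28', '30', '30', '34', '80', '89', '84', '85', '82', '81', '1', '1', '-1', '3', '4', '-2', '-1', '4', '2']
221 ['478', '480', '478', '445', '-3', '1', '-5', '-5', '-0', '2', '85', '106', '105', '106', '83', '87', '-4', '-4', '-2', '-2', '4', '-4', '-3', '-1', '-2']
222 ['481', '481', '480', '0', '1', '1', '-0', '-3', '1', '-2', '90', '112', '110', '-', '105', '109', '109', '1', '-2', '-1', '1', '-1', '3', '2', '-0']
```

Call:
step_arm(dp=[[0,0,-0.05],[0,0,-0.05],[0,0,-0.05],[0,0,-0.05]], turn=[[0,0,0],[0,0,0],[0,0,0],[0,0,0]])

```text
time_s: 7.9
tcp_pos: [596.4, -8.4, 127.2]
ee_rot: [[0.0, 0.038, 0.999], [-0.0, 0.999, -0.038], [-1.0, -0.0, 0.0]]
ft_force: [0.6, 0.5, 1.4]
opening: 0.3
```

Call:
step_arm(dp=[[0,0,-0.05],[0,0.01,-0.06],[0,0.02,-0.07]], turn=[[0,0,0],[0.1,0,0],[0.15,0,0]])

```text
time_s: 8.28
tcp_pos: [589.3, -6.9, 127.1]
ee_rot: [[0.0, 0.074, 0.997], [0.0, 0.997, -0.074], [-1.0, 0.0, 0.0]]
ft_force: [-0.8, 0.8, 1.4]
opening: 0.0
```

```bash
python3 look.py c 3 t
```

```text
[[-0.4, 1.7, 0.8], [-0.8, 0.7, 1.9], [-0.8, 1.4, 1.4], [-0.6, 2.1, 1.5]] [-0.64  1.47  1.4 ] [588.87  -6.78 126.96] 8.475
```

View pics/sc.png

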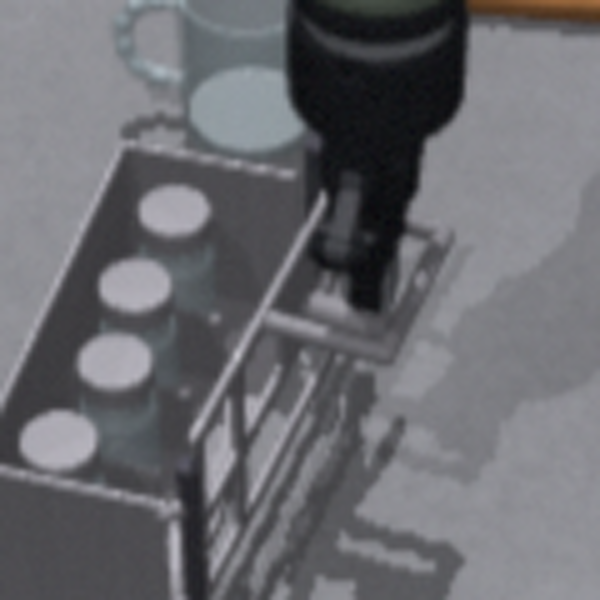

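View pics/tc.png

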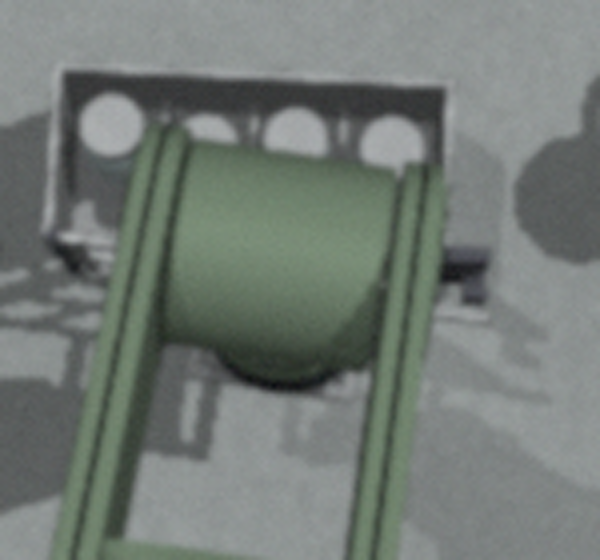

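```bash
python3 - <<'E'
from h import *
H=np.array([643,114.8]); 
s=ctrl.read_state(); p=s['tcp_pos'][:2]; R=s['ee_rot']; yaw=np.arctan2(R[1,1],R[0,1])
y0=np.pi/2-.038
rot=lambda a:np.array([[np.cos(a),-np.sin(a)],[np.sin(a),np.cos(a)]])
r=p-H; print('polar r',np.hypot(*r), 'tool rot',y0-yaw)
for th in (.09,.11,.13): print(th,'leaf pos',rot(th+.038)@r)
# plan
th0=.115; N=30; ths=np.linspace(th0,1.5,N+1); 
q=rot(th0+.038)@r
cur=p.copy(); cy=yaw
out=[]
for i in range(1,N+1):
    tgt=H+rot(-.038-ths[i])@q; ty=y0-ths[i]
    # yaw catch-up
    d=tgt-cur; ey=np.array([np.cos(cy),np.sin(cy)]); ez=np.array([np.sin(cy),-np.cos(cy)])
    t=min(np.degrees(cy-ty)/8,.5)
    out.append((round(d@ey/40,3),round(d@ez/40,3),round(t,3))); cur=tgt; cy-=np.radians(t*8)
for i in (0,1,2,3,4,5,10,20,29): print(i,out[i])
print(cur)
E
```

```text
polar r 133.07486168333241 tool rot 0.0345406850889185
0.09 leaf pos [ -37.95930058 -127.54611053]
0.11 leaf pos [ -35.40095682 -128.27973756]
0.13 leaf pos [ -32.82845315 -128.9620544 ]
0 (np.float64(0.055), np.float64(-0.143), 0.5)
1 (np.float64(0.052), np.float64(-0.145), 0.5)
2 (np.float64(0.048), np.float64(-0.146), 0.5)
3 (np.float64(0.045), np.float64(-0.147), np.float64(0.399))
4 (np.float64(0.044), np.float64(-0.147), np.float64(0.331))
5 (np.float64(0.044), np.float64(-0.147), np.float64(0.331))
10 (np.float64(0.044), np.float64(-0.147), np.float64(0.331))
20 (np.float64(0.044), np.float64(-0.147), np.float64(0.331))
29 (np.float64(0.044), np.float64(-0.147), np.float64(0.331))
[513.47417175 145.32832502]
```

Call:
step_arm(dp=[[0,0.06,-0.1],[0,0.06,-0.145],[0,0.055,-0.145],[0,0.05,-0.145],[0,0.045,-0.145],[0,0.045,-0.145],[0,0.045,-0.145]], turn=[[0.4,0,0],[0.5,0,0],[0.5,0,0],[0.4,0,0],[0.33,0,0],[0.33,0,0],[0.33,0,0]])

```text
time_s: 9.35
tcp_pos: [555.1, 16.4, 126.9]
ee_rot: [[-0.001, 0.447, 0.894], [-0.001, 0.894, -0.447], [-1.0, -0.002, -0.0]]
ft_force: [0.2, -1.1, 1.9]
opening: 0.2
```

```bash
sed -i 's/190:310,230:350/190:310,230:350/' look.py && python3 look.py d 3 t
```

```text
[[-0.5, 0.5, 1.9], [0.6, -1.5, 1.7], [-1.0, 0.5, 1.5], [-1.3, -0.2, 1.4]] [-0.55 -0.19  1.61] [554.79  16.88 126.78] 9.55
```

View pics/sd.png

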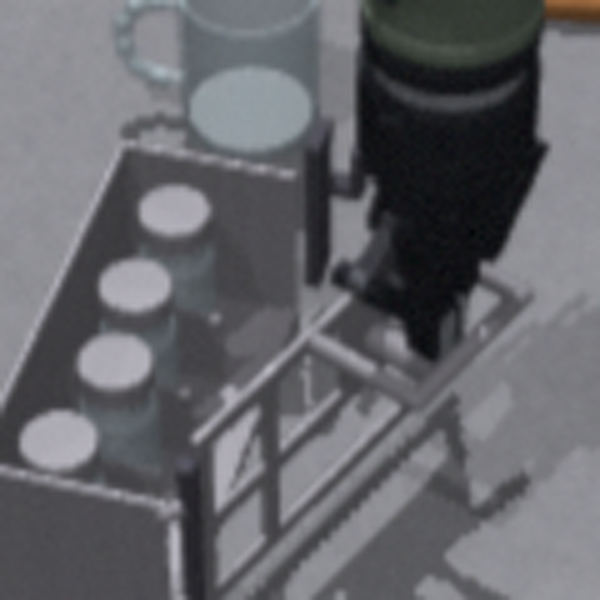

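View pics/td.png

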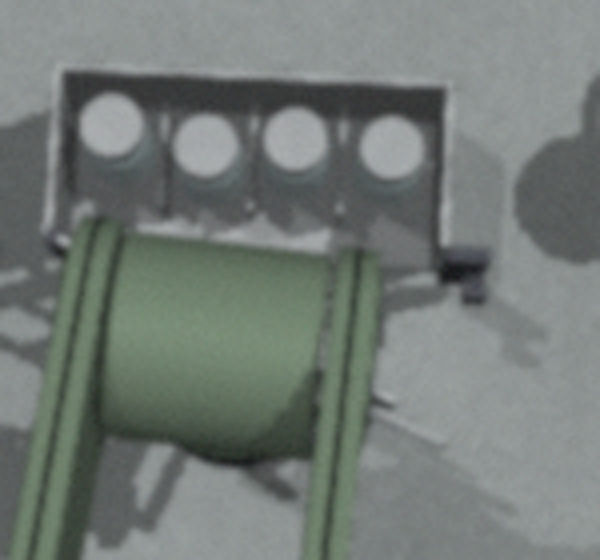

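Call:
step_arm(dp=[[0,0.045,-0.145],[0,0.045,-0.145],[0,0.045,-0.145],[0,0.045,-0.145],[0,0.045,-0.145],[0,0.045,-0.145],[0,0.045,-0.145],[0,0.045,-0.145]], turn=[[0.33,0,0],[0.33,0,0],[0.33,0,0],[0.33,0,0],[0.33,0,0],[0.33,0,0],[0.33,0,0],[0.33,0,0]])

```text
time_s: 10.55
tcp_pos: [526.5, 55.2, 127.0]
ee_rot: [[-0.0, 0.739, 0.674], [-0.001, 0.674, -0.739], [-1.0, -0.001, 0.0]]
ft_force: [-0.9, -0.7, 1.2]
opening: -0.1
```

```bash
sed -i 's/190:310,230:350/200:320,250:370/;s/150:290,250:400/150:290,240:390/' look.py && python3 look.py e 3 t
python3 - <<'E'
from h import *
H=np.array([643,114.8]); s=ctrl.read_state();R=s['ee_rot'];yaw=np.arctan2(R[1,1],R[0,1]);a=np.pi/2-.038-yaw
r=s['tcp_pos'][:2]-H; t=a+.038
print('tool rot',a,'radius',np.hypot(*r),'leaf pos if th=a',np.array([[np.cos(t),-np.sin(t)],[np.sin(t),np.cos(t)]])@r)
E
```

```text
[[-1.4, 1.1, 1.3], [-0.7, 0.4, 1.0], [-0.6, -0.9, 2.0], [-1.3, -0.6, 1.7]] [-1.01  0.01  1.52] [526.26  55.64 126.96] 10.75
tool rot 0.7916476445451331 radius 130.83961474370523 leaf pos if th=a [ -34.80767724 -126.12466211]
```

View pics/se.png

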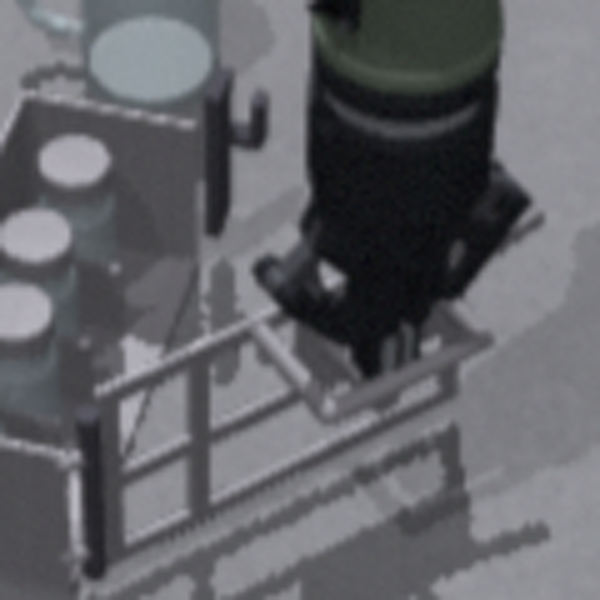

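View pics/te.png

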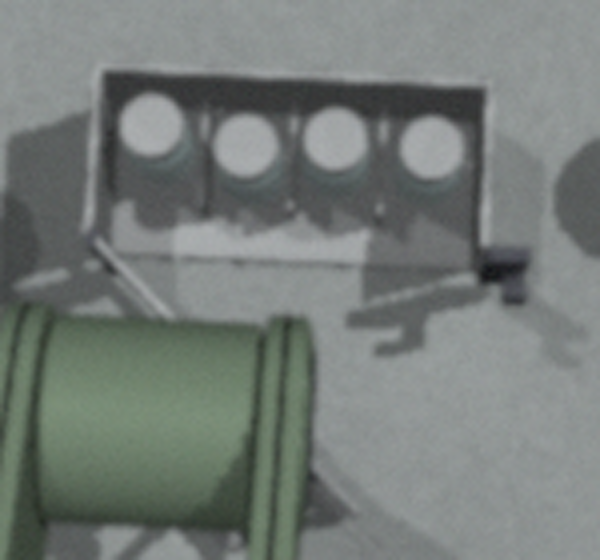

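Call:
step_arm(dp=[[0,0.045,-0.145],[0,0.045,-0.145],[0,0.045,-0.145],[0,0.045,-0.145],[0,0.045,-0.145],[0,0.045,-0.145],[0,0.045,-0.145],[0,0.045,-0.145]], turn=[[0.33,0,0],[0.33,0,0],[0.33,0,0],[0.33,0,0],[0.33,0,0],[0.33,0,0],[0.33,0,0],[0.33,0,0]])

```text
time_s: 11.75
tcp_pos: [513.4, 101.7, 127.0]
ee_rot: [[-0.0, 0.932, 0.362], [-0.0, 0.362, -0.932], [-1.0, -0.0, 0.0]]
ft_force: [-0.5, 0.0, 1.8]
opening: 0.1
```

Call:
step_arm(dp=[[0,0.045,-0.145],[0,0.045,-0.145],[0,0.045,-0.145],[0,0.045,-0.145],[0,0.035,-0.11],[0,0.025,-0.08],[0,0.015,-0.05],[0,0,0]], turn=[[0.33,0,0],[0.33,0,0],[0.33,0,0],[0.33,0,0],[0.25,0,0],[0.18,0,0],[0.12,0,0],[0,0,0]])

```text
time_s: 12.75
tcp_pos: [514.7, 136.3, 127.1]
ee_rot: [[0.0, 0.994, 0.11], [0.0, 0.11, -0.994], [-1.0, 0.0, -0.0]]
ft_force: [-2.1, 0.5, 1.7]
opening: -0.5
```

```bash
sed -i 's/200:320,250:370/220:340,250:370/;s/150:290,240:390/170:310,190:340/' look.py && python3 look.py f 3 t
python3 - <<'E'
from h import *
H=np.array([643,114.8]); s=ctrl.read_state();R=s['ee_rot'];yaw=np.arctan2(R[1,1],R[0,1]);a=np.pi/2-.038-yaw
r=s['tcp_pos'][:2]-H; t=a+.038
print('tool rot',a,'radius',np.hypot(*r),'leaf pos if th=a',np.array([[np.cos(t),-np.sin(t)],[np.sin(t),np.cos(t)]])@r)
E
```

```text
[[-1.0, -0.5, 0.3], [-0.2, 0.9, 1.1], [-0.2, 0.2, 0.9], [-0.9, 1.2, 1.3]] [-0.58  0.44  0.9 ] [514.68 136.17 127.12] 12.95
tool rot 1.4224934707800279 radius 130.08563660079514 leaf pos if th=a [ -35.33867735 -125.19365292]
```

View pics/sf.png

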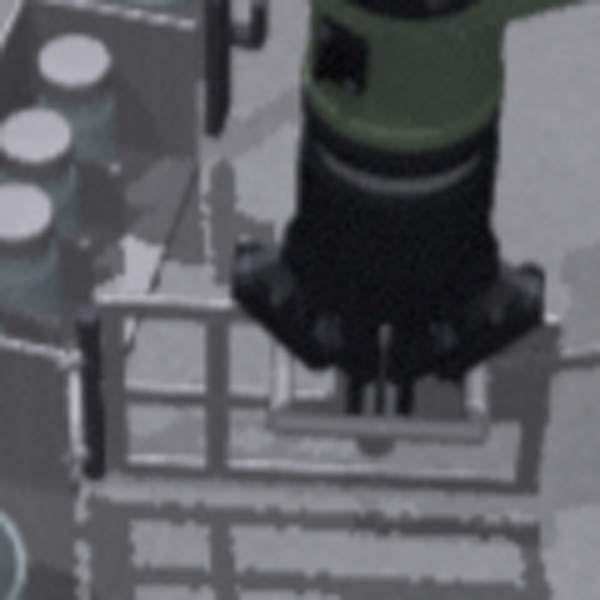

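View pics/tf.png

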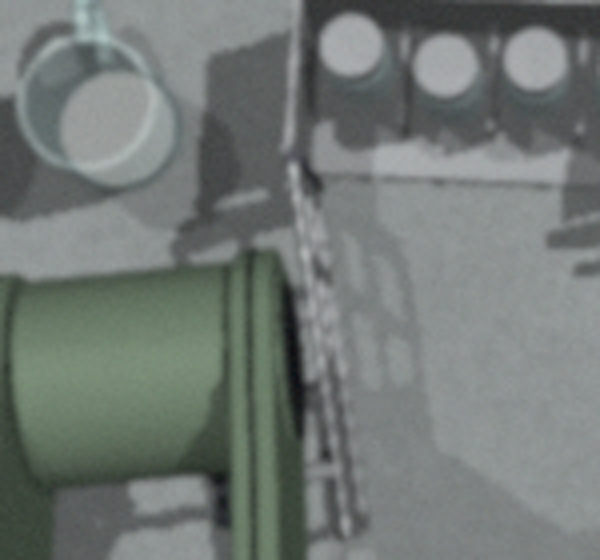

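Call:
step_arm(dp=[[0,0.025,-0.08],[0,0.035,-0.11],[0,0.025,-0.08],[0,0,0],[0,0,0]], turn=[[0.18,0,0],[0.25,0,0],[0.18,0,0],[0,0,0],[0,0,0]])

```text
time_s: 13.58
tcp_pos: [517.1, 147.3, 127.1]
ee_rot: [[0.0, 1.0, 0.025], [0.0, 0.025, -1.0], [-1.0, 0.0, -0.0]]
ft_force: [-0.7, -1.0, 1.5]
opening: 0.2
```

```bash
python3 look.py g 1 t
```

```text
[[0.1, 0.0, 1.2], [-0.6, 0.0, 1.9]] [-0.23  0.03  1.54] [517.12 147.23 127.13] 13.675
```

View pics/tg.png

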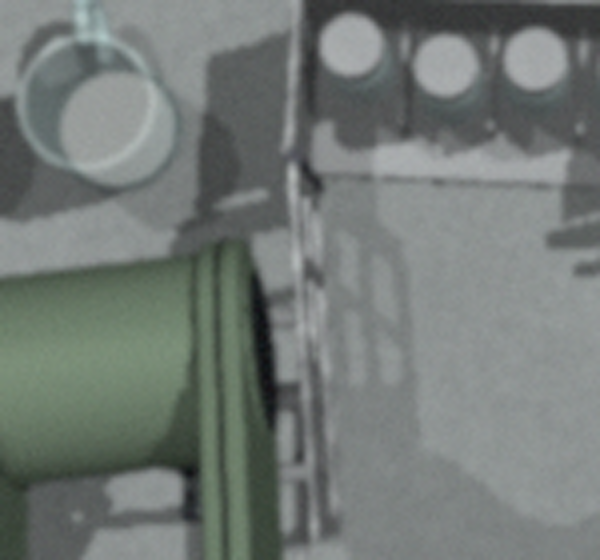

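View pics/sg.png

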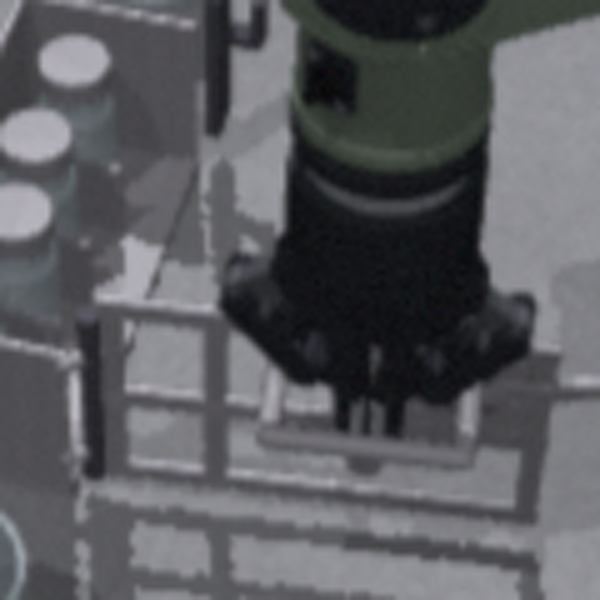

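```bash
python3 - <<'E'
from h import *
A=ray('top',190+291/4,170+170/4,134);B=ray('top',190+316/4,170+530/4,134);print(A,B,np.linalg.norm(A-B)); d=B-A
print('theta', np.arctan2(-d[0],-d[1])-.038)
E
```

```text
[635.4124859  114.77503254 134.        ] [450.08776413 100.76174906 134.        ] 185.85377212291743
theta 1.4573251906200988
```

Call:
step_arm(dp=[[0,0.02,-0.06],[0,0.02,-0.06],[0,0,0],[-0.05,0,0],[-0.05,0,0],[-0.05,0,0],[-0.05,0,0],[-0.05,0,0]], turn=[[0.14,0,0],[0.14,0,0],[0,0,0],[0,0,0],[0,0,0],[0,0,0],[0,0,0],[0,0,0]])

```text
time_s: 14.68
tcp_pos: [518.6, 152.0, 137.2]
ee_rot: [[0.0, 1.0, -0.014], [-0.0, -0.014, -1.0], [-1.0, 0.0, 0.0]]
ft_force: [-0.7, 0.4, 0.6]
opening: 0.1
```

Call:
step_arm(dp=[[-0.05,0,0],[-0.05,0,0],[-0.1,0,0],[-0.15,0,0],[-0.2,0,0],[-0.3,0,0],[-0.4,0,0],[-0.4,0,0]], turn=[[0,0,0],[0,0,0],[0,0,0],[0,0,0],[0,0,0],[0,0,0],[0,0,0],[0,0,0]])

```text
time_s: 15.68
tcp_pos: [518.9, 152.1, 204.7]
ee_rot: [[0.001, 1.0, -0.014], [0.0, -0.014, -1.0], [-1.0, 0.001, -0.0]]
ft_force: [0.2, 0.9, 0.6]
opening: 0.5
```

Call:
step_arm(dp=[[-0.5,0,0],[-0.5,0,0],[-0.5,-0.5,0],[0,-1,0],[0,-1,0],[0,-1,0],[0,-0.5,0],[0,0,0]], turn=[[0,0,0],[0,0,0],[0,0,0],[0,0,0],[0,0,0],[0,0,0],[0,0,0],[0,0,0]])

```text
time_s: 16.68
tcp_pos: [357.9, 154.5, 264.1]
ee_rot: [[0.002, 1.0, -0.013], [0.0, -0.013, -1.0], [-1.0, 0.002, -0.0]]
ft_force: [0.6, -0.8, -0.2]
opening: -0.1
```

```bash
python3 look.py h 1 t; python3 - <<'E'
from h import *
for n in ('side','top'):
    p,d=vision.snapshot(n); cv2.imwrite(f'pics/{n}F.png',p[:,:,::-1])
E
```

```text
[[0.1, -0.1, 1.5], [-0.0, -0.2, -0.5]] [ 0.05 -0.18  0.5 ] [359.17 154.4  264.08] 16.775
```

View pics/th.png

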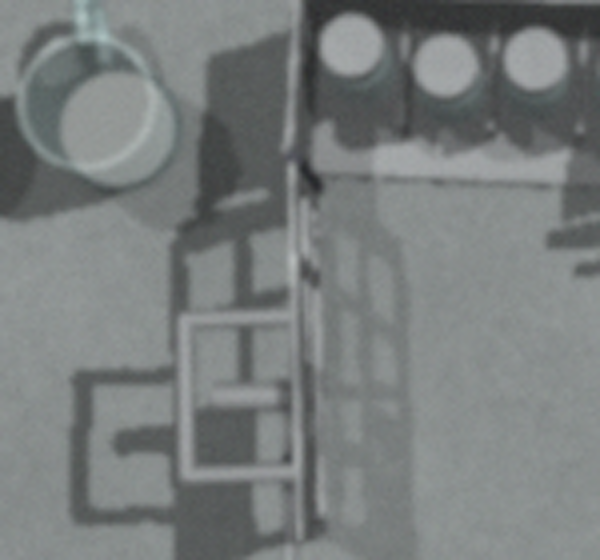

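View pics/sideF.png

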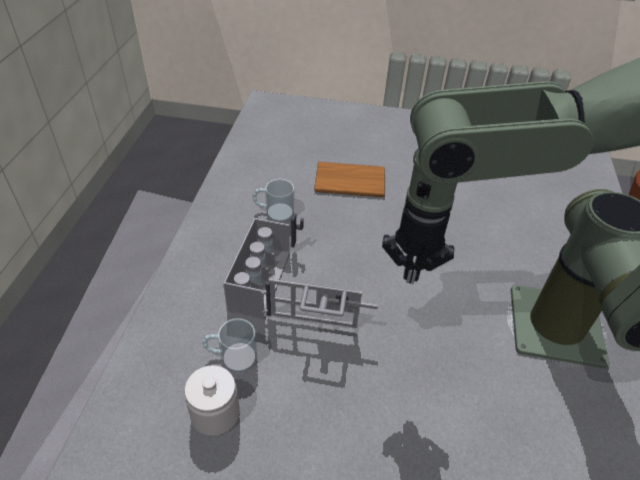

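View pics/topF.png

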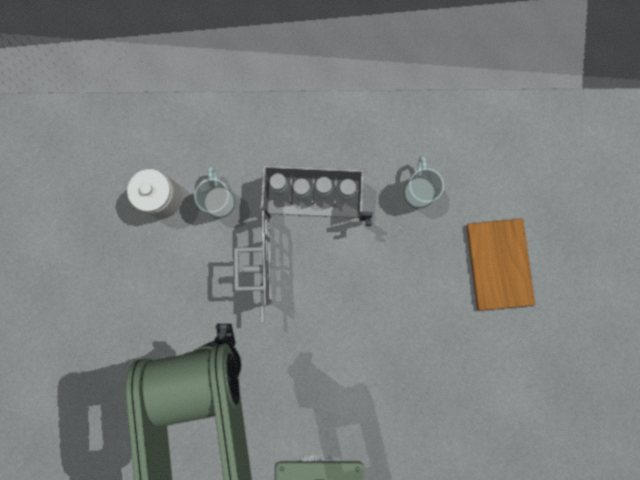

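```bash
python3 - <<'E'
from h import *
A=ray('top',190+293/4,170+170/4,134);B=ray('top',190+300/4,170+535/4,134);d=B-A
print(A,B,np.arctan2(-d[0],-d[1])-.038)
A=ray('top',190+186/4,170+318/4,128);B=ray('top',190+187/4,170+474/4,128);d=B-A
print(A,B,np.arctan2(-d[0],-d[1])-.038)
s=ctrl.read_state(); print(s['time_s'],abs(s['qd']).max(),s['tcp_pos'])
a=np.load('top0.npz')['p'].astype(int); b=cv2.imread('pics/topF.png')[:,:,::-1].astype(int)
D=abs(a-b).sum(2)
for n,(r0,r1,c0,c1) in dict(canister=(165,215,125,178),mugb=(160,218,192,236),muga=(150,210,400,448),board=(215,312,465,538),jars=(168,196,266,362)).items(): print(n,(D[r0:r1,c0:c1]>90).sum())
job.hand_in()
E
```

```text
[635.40647944 113.73652694 134.        ] [447.58370265 108.91328761 134.        ] 1.5071222333334457
[559.20136114 169.47916841 128.        ] [478.74277415 168.02566811 128.        ] 1.5147330936133254
16.875 0.00924825935368873 [359.61196928 154.2970957  263.640161  ]
canister 0
mugb 0
muga 0
board 0
jars 0
the job is handed in; nothing more can be done
```

The gate is unlatched and standing open at about 1.51 rad (87°). I handed the job in at 16.9 s with the arm clear of everything.

- **Latch:** I went down through the pull loop with closed fingers and felt the lever's top at about 118 mm, so the latch sits roughly 4 mm above nominal. I pressed the lever about 10 mm, an estimated 5 mm short of its stop. The depth image showed the bar's underside about 9 mm above the catch lip before I drew the gate.
- **Drawing the gate:** I kept the lever down and swung the gate round its hinge at about 0.4 rad/s. I then eased the lever back up and withdrew upward and away. Force readings stayed at about 2 N or less while touching, with about 0.5 N of noise.
- **Last checks:** Two lines in the final top view gave 1.507 rad (gate edge) and 1.515 rad (loop front bar). Comparing the top view before and after showed no change at the jars, mugs, canister or board.
- **What disagreed:**
  - **Latch height:** the side view of the lever suggested 8 mm above nominal, while touch and the bar's depth reading gave about 4 mm. I went with 4 mm.
  - **Gate movement:** the gate followed by friction on the lever for at least the first part of the pull, before the fingers could reach the loop's front bar. It came smoothly.

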